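# Set a test plate to its overhang

### The arm

A 6-joint arm with a two-finger parallel gripper is mounted at the origin on a cart in front of the work surface, level with it; the furniture and walls round the work are solid. World frame = base frame: x ahead of the robot, y to its left, z up, the work surface at z = 0. Lengths are in m, angles in rad, forces in N, time in s.
With the tool pointing down it reaches from about 0.25 to 0.775 m from the base axis. Payload 4 kg.
Tool frame: the origin (TCP) lies on the centre line of the jaws, within the pads' length; the fingertips stand 17 mm ahead of it and the grasp point (between the pads) lies 2 mm behind it; z points along the fingers, y is the line along which they close (so a half turn about z gives the same grasp; the last joint's range is limited). The gripper opens to 94 mm and grips with 3 to 60 N. Pads are 16 mm wide; open, the fingers measure 119 mm over their backs; the gripper's body (75 mm by 177 mm) begins 78 mm behind the grasp point.
Start: joints at [1.027, 0.087, 1.371, -0, 1.684, -0.103], TCP at [0.235, 0.497, 0.223] pointing down, gripper open.
Joint ranges: [-3.1, 3.1], [-0.76, 2.03], [0.27, 2.55], [-1.08, 4.22], [0.17, 2.65], [-2.57, 2.57]. Speed limits (rad/s): [2.79, 2.79, 3.14, 3.14, 3.14, 3.14].

### API

Orientations are given as [roll, pitch, yaw] about the fixed x, y, z axes, in that order (R = Rz(yaw) Ry(pitch) Rx(roll)).
In Python, from bench import robot gives the robot as it stands.
- The arm moves only by the tool servo_tool, never from a script. Its argument "plan" is a list of rows, each a list of 7 numbers: the shift along the tool's x, y, z normalised to -1 to 1, where 1 is 0.1 m, then the turn, a rotation vector about the tool's x, y, z normalised to -1 to 1, where 1 is pi/2 rad, then the finger opening in mm, from 0 to 94. In form: [[x, y, z, ax, ay, az, gripper], ...]. A call has 1 to 12 rows; each row is the pose to reach, as a shift and turn from the pose commanded when the call began, along the tool's axes at that moment; what a row does not reach only later rows make up. A row lasts 1/12 s, in which the tool goes at most 41.7 mm and 7.16 degrees, less where a joint would pass 70% of its speed; a pose out of reach is approached as far as the arm can. A call with a number of a shift or a turn outside -1 to 1 is refused whole. A call with a gripper value outside its range is refused whole. The fingers move at their own pace and stop on an object; the grip force is fixed at half the most. Time passes only in rows, so rows that repeat a pose let the fingers close. It gives the time, the measured TCP pose, the force, the opening and the grip force at its end, in the units of the state.
- robot.get_obs(): the state, without advancing time (a new reading comes with each control period).
- robot.snapshot(name): name is "side" or "top" or "wrist"; returns the picture (480x640x3 uint8, red, green, blue); there is no depth.
- robot.camera_params(name): a dict with "camera_matrix" (3x3 intrinsics, pixels), "distortion" ([k1, k2, p1, p2, k3] as OpenCV has them; the pictures are not rectified), "rvec" (rotation vector, rad) and "tvec" (3), from world to camera coordinates, as OpenCV has them; the wrist camera has in their place "tool_from_camera" (4x4, takes a point from camera to tool coordinates, whose origin is the TCP and whose axes are the flange's). Camera axes: x right, y down, z forward; pixel columns grow to the right and rows downward; lengths in m; the calibration is good to about 2 mm. A picture is of the moment at which its call begins: read the wrist's pose just before it. camera_params takes no time and is no camera call.
- robot.close_job(): hands the job in; it is judged then, once.
Trained networks look in the newest picture that a camera, given by its name, has taken for a name from the list of things; names that differ only in an ending like _2 or _b are one class to them, and where a whole thing is asked for, a point or a joint stands for the part that bears it (a point fixed in the world has none). Each returns a list of dicts, best first, with "conf" (0 to 1); they miss things now and then, are a little off and sometimes report something else, mostly with a low value. They report only what shows in the picture. A call takes as long as a camera call.
- robot.find_in(thing, camera): "extent" ([centre column, centre row, width, height] in pixels, round what is visible of it).
The state is a dict: "time": time; "joint_positions": joint angles; "qvel": joint speeds; "joint_torque": joint torques, N m; "tool_pos": TCP position; "ee_rot": TCP orientation; "wrist_force": force on the tool from outside, world axes, zero at the start; "wrist_torque": the same for the moment, N m; "width": finger opening in m; "finger_force": force on a finger pad.
Only numpy, scipy, OpenCV 4.12 (cv2) and the standard library are available. Lean on these libraries where they do the work, as an engineer would, in place of code of your own. Each camera call takes 0.05 s, during which the arm holds its last target. There are 200 camera calls.

### The job

Get the aluminium plate ready for its bending test: using only your fingertips, push it over the dark block until its long left side lies flush against the steel fence and its near end hangs out over the block's front edge (the edge facing the robot), so that this edge runs under the red band across the plate's whole width. Slide the plate flat on the block, never lifting or tipping it, and leave the vials, brass weight and green pen standing or lying where they are.

Things in the scene. Friction and masses are not known exactly. Their poses are not given: they have to be found in the camera images.
- block: fixed dark block, 200 mm (x) by 175 mm (y), top 40 mm above the worktop. Origin: centre of underside; x along the fence away from the robot, y left; turned up to 0.25 rad. Front edge (facing the robot) at x = -100 mm. A bright steel fence, 15 mm wide, runs along its whole left side, 12 mm above the top, inner face at y = +72.5 mm. The other sides are open.
- plate: loose pale silvery aluminium plate flat on the block, 130 (x) by 100 (y) by 8 mm, 0.2 to 0.4 kg. Origin: centre of underside; x away from the robot, y left. Starts clear of the fence, behind the front edge, turned up to 0.28 rad to the block. Red band 12 mm wide across it, its middle 40 mm from the near (-x) end: 40 mm overhang when done, still well balanced. Two small dark spots at the far end.
- band_left (a point): left end of the red band's middle line, on the plate's top at its left side (plate frame -25, +50, 8 mm)
- band_right (a point): right end of the red band's middle line, on the plate's top at its right side (plate frame -25, -50, 8 mm)
- corner_front (a point): near left corner of the plate, at half its thickness (plate frame -65, +50, 4 mm)
- corner_back (a point): far left corner of the plate, at half its thickness (plate frame +65, +50, 4 mm)
- vial_a: amber glass vial with black cap, 26 mm across, 79 mm high, standing behind the block to the right; origin at the centre of its underside; leave alone
- vial_b: amber glass vial with black cap, 26 mm across, 79 mm high, standing behind the block to the left, behind the vice; origin at the centre of its underside; leave alone
- brass_weight: brass check weight, 24 mm across, 30 mm high, standing in front of the vice; origin at the centre of its underside; leave alone
- marker_pen: green and white marker pen, 135 mm long, 17 mm thick, lying left of the vice; origin at the middle of its underside; leave alone

How it is judged:
By the outcome, as a careful person would: the job done as asked, in the order asked, and still so for the second after the job is handed in, with the robot touching nothing.
It also fails if it takes over 64 s, if anything falls off the work surface, if the arm or the gripper's body presses on something with over 40 N, if the wrist force passes 120 N, or if a joint passes its speed limit or range.

## Working session

There is one attempt and no reset: what is moved stays moved. The work goes in short steps, Python scripts to look and compute and a tool call to move; the robot and the scene stay as the last step left them, time stands still between calls to the robot, and variables do not carry over. Pictures are saved under pics/ and viewed, at most 10 in all, crops included, and the job is handed in when it is done.

Besides the shell and the picture viewer there is one more tool, called after "Emit:" as name(argument=value, ...), one argument or row to a line, values as JSON. servo_tool: Moves the arm, as the interface text tells. Scaled input: -1 to 1 covers 0.1 m each way for a shift and pi/2 rad each way for a turn. Its arguments: {"type":"object","properties":{"plan":{"type":"array","items":{"type":"array","items":{"type":"number"}}}},"required":["plan"]}

```bash
mkdir -p pics
cat > h.py <<'E'
import numpy as np, cv2
from bench import robot
def ray(cam,uv):
    p=robot.camera_params(cam);K=np.array(p["camera_matrix"]);d=np.array(p["distortion"])
    n=cv2.undistortPoints(np.array(uv,float).reshape(-1,1,2),K,d).reshape(-1,2)
    R=cv2.Rodrigues(np.array(p["rvec"],float))[0];t=np.array(p["tvec"],float).ravel()
    return -R.T@t, np.c_[n,np.ones(len(n))]@R
def at(cam,uv,z):
    c,r=ray(cam,uv);return c+r*((z-c[2])/r[:,2])[:,None]
def proj(cam,P):
    p=robot.camera_params(cam)
    return cv2.projectPoints(np.array(P,float).reshape(-1,1,3),np.array(p["rvec"],float),np.array(p["tvec"],float),np.array(p["camera_matrix"]),np.array(p["distortion"]))[0].reshape(-1,2)
def save(cam,name):
    im=robot.snapshot(cam);cv2.imwrite(f"pics/{name}.png",im[:,:,::-1]);return im
E
python3 - <<'E'
from h import *
for c in ("top","side"):
    save(c,c+"1")
    print(c,ray(c,[[320,240]]))
    for t in ("plate","block","band_left","band_right","corner_front","corner_back","vial_a","brass_weight","marker_pen"):
        print(t,[(np.round(x["extent"]).astype(int).tolist(),round(x["conf"],2)) for x in robot.find_in(t,c)[:3]])
print(robot.get_obs())
E
```

```text
top (array([0.43167102, 0.00708679, 0.91448991]), array([[ 0.16713696,  0.03069397, -0.98553903]]))
plate [([432, 254, 62, 74], 0.84)]
block [([427, 256, 101, 110], 0.79)]
band_left [([433, 253, 63, 75], 0.79)]
band_right [([432, 252, 56, 71], 0.67)]
corner_front [([433, 253, 54, 73], 0.59)]
corner_back [([431, 254, 52, 74], 0.88)]
vial_a [([298, 188, 21, 21], 0.59), ([431, 253, 55, 74], 0.36)]
brass_weight [([292, 346, 10, 12], 0.58)]
marker_pen [([219, 293, 63, 25], 0.91)]
side (array([ 0.39815843, -0.85734732,  0.50902317]), array([[ 0.18128919,  0.88034615, -0.43836916]]))
plate [([331, 310, 82, 36], 0.62)]
block [([324, 320, 141, 95], 0.68)]
band_left [([329, 312, 76, 39], 0.67)]
band_right [([330, 309, 80, 37], 0.89)]
corner_front [([329, 308, 84, 37], 0.91)]
corner_back [([331, 309, 87, 36], 0.67)]
vial_a [([434, 284, 19, 50], 0.94), ([366, 236, 11, 38], 0.94)]
brass_weight [([222, 256, 10, 14], 0.43)]
marker_pen [([262, 229, 6, 12], 0.52)]
{'time': 1.0, 'joint_positions': array([ 1.02686563e+00,  8.71790022e-02,  1.37064853e+00, -4.21336294e-05,
        1.68362682e+00, -1.03106474e-01]), 'qvel': array([-1.46452258e-03,  1.04763705e-03, -2.59273364e-03, -9.19503672e-04,
        4.27735531e-05, -1.19429357e-04]), 'joint_torque': array([-4.63713732e-04, -3.40046275e+01, -3.02603817e+01,  7.17895757e-02,
        2.36321596e-02, -3.44565694e-05]), 'tool_pos': array([0.23470956, 0.49743167, 0.22254351]), 'ee_rot': array([3.14145940e+00, 5.58766748e-05, 2.70076369e+00]), 'wrist_force': array([0.59247111, 0.01848697, 0.10315115]), 'wrist_torque': array([-0.02709297,  0.013047  , -0.04529847]), 'finger_force': 0.0, 'width': 0.09428986134262114}
```

View pics/top1.png

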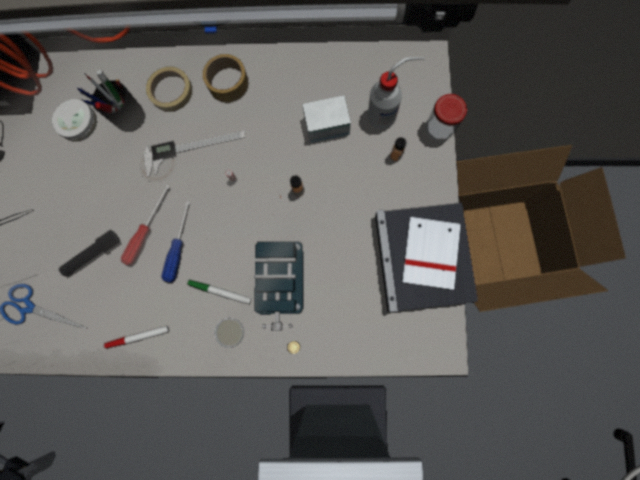

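View pics/side1.png

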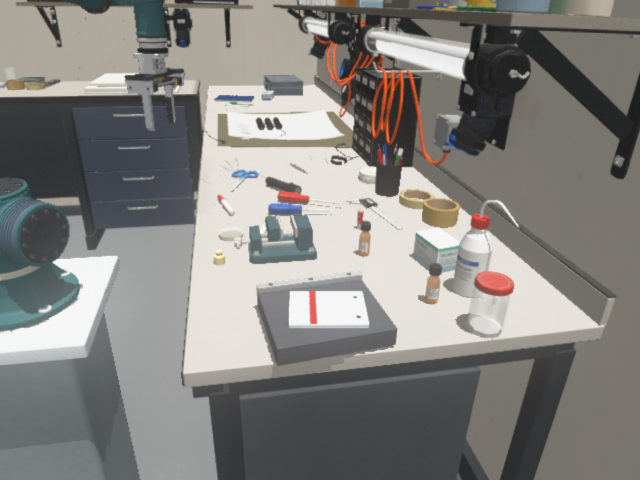

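The top picture shows the block (centre 427,256) with its fence on the left, the plate at (432,254) with the red band at row 266, and the vials, vice, weight and pen well to the left or behind. The side view agrees. Next I'll measure the plate and block.

```bash
cat >> h.py <<'E'
def order(q): return np.array(q,float)
def plate_px(im,box):
    x0,y0,x1,y1=box
    c=im[y0:y1,x0:x1].astype(int);mn=c.min(2)
    red=((c[:,:,0]-c[:,:,1])>60)
    return c,mn,red
E
python3 - <<'E'
from h import *
im=cv2.imread("pics/top1.png")[:,:,::-1].copy()
c=im[195:320,365:485]
g=cv2.resize(c,None,fx=5,fy=4.8*1,interpolation=cv2.INTER_CUBIC)
g=cv2.resize(c,None,fx=4.5,fy=4.5,interpolation=cv2.INTER_CUBIC)
cv2.imwrite("pics/topcrop.png",g[:,:,::-1])
a=c.astype(int);red=(a[:,:,0]-a[:,:,1])>50
m=((a.min(2)>185)|red).astype(np.uint8)
m[:,:35]=0
n,l,s,ce=cv2.connectedComponentsWithStats(m);k=1+np.argmax(s[1:,4])
# component restricted near plate centre
k=l[60,65] or k
pts=np.argwhere(l==k)[:,::-1]+[365,195]
r=cv2.minAreaRect(pts.astype(np.float32));print(r,s[k])
W=at("top",pts,0.048)[:,:2]*1000
print(cv2.minAreaRect(W.astype(np.float32)))
rp=np.argwhere(red)[:,::-1]+[365,195];Wr=at("top",rp,0.048)[:,:2]*1000
print("red",cv2.minAreaRect(Wr.astype(np.float32)))
E
```

```text
((431.699462890625, 252.76382446289062), (50.90029525756836, 63.72166442871094), 7.907163143157959) [  39   23   55   70 2941]
((551.6495361328125, -183.52796936035156), (98.6179428100586, 126.03172302246094), 80.87388610839844)
red ((527.3075561523438, -179.61618041992188), (98.59114074707031, 10.558667182922363), 81.16322326660156)
```

View pics/topcrop.png

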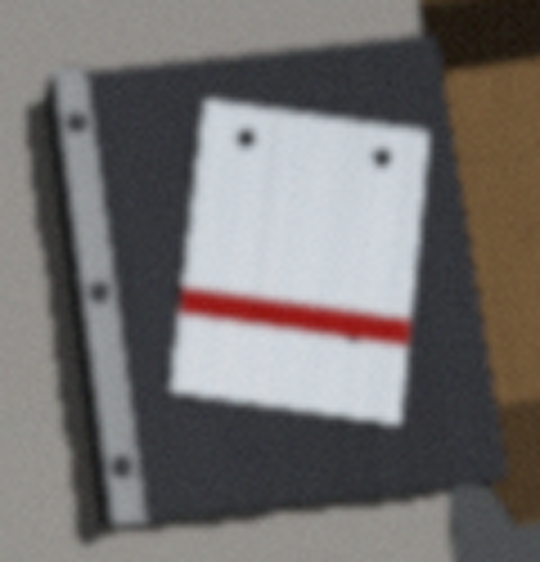

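Run:
```python
from h import *
from scipy.optimize import least_squares
C=np.array([[54,75],[90,72],[108,524],[147,521],[438,40],[505,482]])/4.5-0.4+[365,195]
B=np.array([[100,87.5,52],[100,72.5,52],[-100,87.5,52],[-100,72.5,52],[100,-87.5,40],[-100,-87.5,40]])/1000
def w(q):
    c,s=np.cos(q[2]),np.sin(q[2]);return np.c_[q[0]+c*B[:,0]-s*B[:,1],q[1]+s*B[:,0]+c*B[:,1],B[:,2]]
r=least_squares(lambda q:(proj("top",w(q))-C).ravel(),[.55,-.18,.11]);print(r.x,r.fun.round(1))
q=r.x;d=np.array([.5516,-.1835])-q[:2];c,s=np.cos(q[2]),np.sin(q[2])
print("plate in block",c*d[0]+s*d[1],-s*d[0]+c*d[1],-0.159-q[2])
print(robot.camera_params("wrist")["tool_from_camera"])
print({t:(at("top",[robot.find_in(t,"top")[0]["extent"][:2]],z)[0]).round(3) for t,z in (("vial_a",.07),("vial_b",.07),("brass_weight",.03))})
```

```text
[ 0.54510571 -0.17436697  0.09296258] [-0.2 -1.1 -0.6 -1.2  0.3  1.  -0.5  0.9  0.2 -0.7  0.8  0.8]
plate in block 0.005618436478993178 -0.009696452376639063 -0.2519625761210164
[[-1.26643470e-03 -9.69734623e-01 -2.44158056e-01  7.05417673e-02]
 [ 9.99999051e-01 -1.36040241e-03  2.16236230e-04 -4.47704549e-04]
 [-5.41844967e-04 -2.44157550e-01  9.69735426e-01 -1.61483954e-01]
 [ 0.00000000e+00  0.00000000e+00  0.00000000e+00  1.00000000e+00]]
{'vial_a': array([0.68 , 0.076, 0.07 ]), 'vial_b': array([0.68 , 0.076, 0.07 ]), 'brass_weight': array([0.375, 0.089, 0.03 ])}
```

Emit:
servo_tool(
  plan=[
    [-0.33,-0.33,0,0,0,0,94],
    [-0.66,-0.66,0,0,0,0,94],
    [-1,-1,0,0,0,0,94],
    [-1,-1,0,0,0,0,94],
  ],
)

```text
time: 1.48
tool_pos: [0.2833, 0.3609, 0.2227]
ee_rot: [-3.141, 0.002, 2.698]
wrist_force: [-0.3, 0.5, 0.4]
width: 0.0939
finger_force: 0.0
```

Emit:
servo_tool(
  plan=[
    [-0.33,-0.33,0,0,0,0,94],
    [-0.66,-0.66,0,0,0,0,94],
    [-1,-1,0,0,0,0,94],
    [-1,-1,0,0,0,0,94],
  ],
)

```text
time: 1.82
tool_pos: [0.3311, 0.2276, 0.2228]
ee_rot: [-3.141, 0.002, 2.697]
wrist_force: [0.1, 0.6, -0.2]
width: 0.0942
finger_force: 0.0
```

Emit:
servo_tool(
  plan=[
    [-0.33,-0.33,0,0,0,0,94],
    [-0.66,-0.66,0,0,0,0,94],
    [-1,-1,0,0,0,0,94],
    [-1,-1,0,0,0,0,94],
  ],
)

```text
time: 2.15
tool_pos: [0.3789, 0.0942, 0.2227]
ee_rot: [-3.14, 0.002, 2.696]
wrist_force: [-0.2, -0.1, 0.9]
width: 0.0938
finger_force: 0.0
```

Emit:
servo_tool(
  plan=[
    [-0.25,-0.25,0,0,0,0.07,94],
    [-0.5,-0.5,0,0,0,0.14,94],
    [-0.75,-0.75,0,0,0,0.21,94],
    [-1,-1,0,0,0,0.28,94],
    [-1,-1,0,0,0,0.33,94],
  ],
)

```text
time: 2.57
tool_pos: [0.427, -0.0401, 0.2221]
ee_rot: [-3.14, 0.002, 2.171]
wrist_force: [-0.3, 1.0, -0.4]
width: 0.0941
finger_force: 0.0
```

Emit:
servo_tool(
  plan=[
    [-0.3,0.03,0,0,0,0.07,94],
    [-0.6,0.06,0,0,0,0.14,94],
    [-0.9,0.09,0,0,0,0.21,94],
    [-1,0.1,0,0,0,0.28,94],
    [-1,0.1,0,0,0,0.328,94],
  ],
)

```text
time: 2.98
tool_pos: [0.4925, -0.1133, 0.2217]
ee_rot: [-3.141, 0.0, 1.66]
wrist_force: [0.0, 0.7, 0.4]
width: 0.0941
finger_force: 0.0
```

Emit:
servo_tool(
  plan=[
    [-0.35,0.2,0,0,0,0,94],
    [-0.68,0.39,0,0,0,0,94],
    [-0.68,0.39,0,0,0,0,94],
    [-0.68,0.39,0,0,0,0,94],
  ],
)

```text
time: 3.32
tool_pos: [0.5369, -0.1761, 0.221]
ee_rot: [-3.139, -0.002, 1.665]
wrist_force: [-0.4, 0.6, 0.3]
width: 0.0941
finger_force: 0.0
```

Run:
```python
from h import *
o=robot.get_obs();np.save("wp.npy",np.r_[o["tool_pos"],o["ee_rot"]])
save("wrist","w1");print(o["tool_pos"],o["ee_rot"],robot.camera_params("wrist")["camera_matrix"])
```

```text
[ 0.53693174 -0.17612529  0.22100164] [-3.13925414e+00 -1.64307896e-03  1.66523506e+00] [[381.7143375    0.         322.14597438]
 [  0.         381.7143375  230.76446561]
 [  0.           0.           1.        ]]
```

View pics/w1.png

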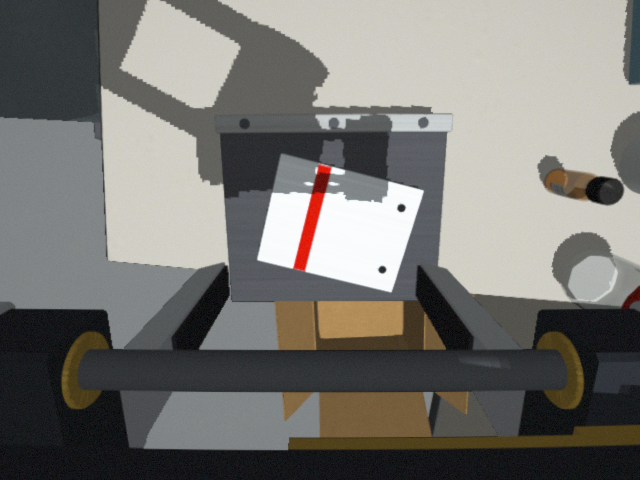

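The wrist view shows the fence across the top (rows 113–132), the block from (222,133) to (231,301), and the plate corners at about (281,154), (424,190), (392,292) and (258,261).

```bash
cat >> h.py <<'E'
from scipy.optimize import least_squares
from scipy.spatial.transform import Rotation as Ro
def wproj(P,wp):
    p=robot.camera_params("wrist");T=np.eye(4);T[:3,:3]=Ro.from_euler("xyz",wp[3:]).as_matrix();T[:3,3]=wp[:3]
    M=np.linalg.inv(T@np.array(p["tool_from_camera"]))
    return cv2.projectPoints(np.array(P,float).reshape(-1,1,3),cv2.Rodrigues(M[:3,:3])[0],M[:3,3],np.array(p["camera_matrix"]),np.array(p["distortion"]))[0].reshape(-1,2)
def place(q,B):
    c,s=np.cos(q[2]),np.sin(q[2]);B=np.array(B,float)/1000
    return np.c_[q[0]+c*B[:,0]-s*B[:,1],q[1]+s*B[:,0]+c*B[:,1],B[:,2]]
def fit(B,px,wp,q0): 
    r=least_squares(lambda q:(wproj(place(q,B),wp)-np.array(px)).ravel(),q0);return r.x,r.fun.round(1)
PL=[[-65,50,48],[65,50,48],[65,-50,48],[-65,-50,48]]
def rel(p,b):
    d=p[:2]-b[:2];c,s=np.cos(b[2]),np.sin(b[2]);return np.array([c*d[0]+s*d[1],-s*d[0]+c*d[1],p[2]-b[2]])
E
python3 - <<'E'
from h import *
wp=np.load("wp.npy")
b,f=fit([[-100,87.5,52],[100,87.5,52],[-100,72.5,52],[100,72.5,52],[-100,-87.5,40]],[[216,115],[453,113],[217,132],[452,130.5],[231,301]],wp,[.545,-.174,.09]);print(b,f)
p,f=fit(PL,[[281,154],[424,190],[392,292],[258,261]],wp,[.55,-.18,-.16]);print(p,f);print(rel(p,b));np.save("b.npy",b)
print("corners in block",[rel(np.r_[x[:2],0],b)[:2].round(3) for x in place(p,PL)], "tool in block",rel(wp[[0,1,5]],b))
E
```

```text
[ 0.54699965 -0.17430524  0.09893906] [-1.5 -1.1  1.5 -0.4 -1.2  0.4  1.2  0.6  0.   1.1]
[ 0.55242223 -0.18409478 -0.14875243] [-0.5 -0.2  0.6 -0.1  0.6  0.5 -0.7 -0. ]
[ 0.00442907 -0.01027729 -0.24769149]
corners in block [array([-0.046,  0.054]), array([0.08 , 0.022]), array([ 0.055, -0.075]), array([-0.071, -0.043])] tool in block [-1.01984551e-02 -8.16665634e-04  1.56629600e+00]
```

Emit:
servo_tool(
  plan=[
    [-0.3,0.05,0.15,0,0,0,70],
    [-0.6,0.1,0.4,0,0,0,70],
    [-0.94,0.14,0.7,0,0,0,70],
    [-0.94,0.14,1,0,0,0,70],
    [-0.94,0.14,1,0,0,0,70],
  ],
)

```text
time: 3.78
tool_pos: [0.5557, -0.2655, 0.1151]
ee_rot: [-3.131, -0.008, 1.666]
wrist_force: [-0.3, 0.8, -2.6]
width: 0.0706
finger_force: 0.0
```

Emit:
servo_tool(
  plan=[
    [0,0,0.25,0,0,0,70],
    [0,0,0.45,0,0,0,70],
    [0,0,0.55,0,0,0,70],
    [0,0,0.61,0,0,0,70],
    [0,0,0.61,0,0,0,70],
    [0,0,0.61,0,0,0,70],
  ],
)

```text
time: 4.28
tool_pos: [0.5604, -0.2669, 0.0632]
ee_rot: [3.14, 0.001, 1.668]
wrist_force: [-0.4, -1.2, 1.6]
width: 0.0698
finger_force: 0.0
```

```bash
cat > st.py <<'E'
from h import *
o=robot.get_obs();b=np.load("b.npy");print(o["time"],o["tool_pos"].round(4),o["ee_rot"].round(4),"blk",rel(np.r_[o["tool_pos"][:2],o["ee_rot"][2]-np.pi/2],b).round(4),o["wrist_force"].round(1),o["width"])
E
python3 st.py
```

```text
4.2833 [ 0.5604 -0.2669  0.0632] [3.1397e+00 1.1000e-03 1.6680e+00] blk [ 0.0042 -0.0935 -0.0017] [-0.4 -1.2  1.6] 0.06975509101206132
```

Emit:
servo_tool(
  plan=[
    [0,0,0.03,0,0,0,70],
    [0.04,0,0.03,0,0,0,70],
    [0.09,0,0.03,0,0,0,70],
    [0.14,0,0.03,0,0,0,70],
    [0.19,0,0.03,0,0,0,70],
    [0.24,0,0.03,0,0,0,70],
    [0.28,0,0.03,0,0,0,70],
    [0.32,0,0.03,0,0,0,70],
    [0.36,0,0.03,0,0,0,70],
    [0.4,0,0.03,0,0,0,70],
    [0.44,0,0.03,0,0,0,70],
    [0.48,0,0.03,0,0,0,70],
  ],
)

```text
time: 5.28
tool_pos: [0.555, -0.2191, 0.0584]
ee_rot: [-3.141, -0.0, 1.667]
wrist_force: [1.6, -1.1, 1.1]
width: 0.0699
finger_force: 0.6
```

```bash
python3 st.py
python3 - <<'E'
from h import *
o=robot.get_obs();np.save("wp.npy",np.r_[o["tool_pos"],o["ee_rot"]])
save("wrist","w2")
E
```

```text
5.2833 [ 0.555  -0.2191  0.0584] [-3.1415e+00 -2.0000e-04  1.6672e+00] blk [ 0.0036 -0.0453 -0.0026] [ 1.6 -1.1  1.1] 0.06988202618605194
```

View pics/w2.png

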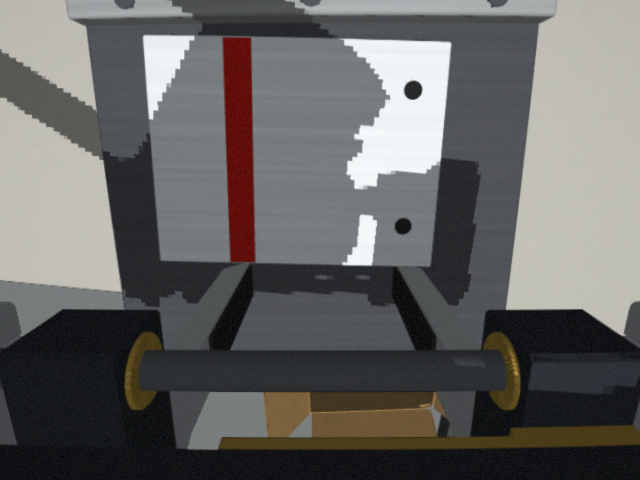

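The plate is now square to the fence, with its left side at row ~38 and the fence's inner edge at row ~20. I'll close the gap gently.

Emit:
servo_tool(
  plan=[
    [0.02,0,-0.01,0,0,0,70],
    [0.04,0,-0.01,0,0,0,70],
    [0.06,0,-0.01,0,0,0,70],
    [0.08,0,-0.01,0,0,0,70],
    [0.09,0,-0.01,0,0,0,70],
    [0.1,0,-0.01,0,0,0,70],
    [0.1,0,-0.01,0,0,0,70],
  ],
)

```text
time: 5.92
tool_pos: [0.5543, -0.2108, 0.0597]
ee_rot: [3.141, 0.003, 1.667]
wrist_force: [1.1, -4.8, -0.1]
width: 0.07
finger_force: 2.5
```

Emit:
servo_tool(
  plan=[
    [0.01,0,0,0,0,0,70],
    [0.02,0,0,0,0,0,70],
    [0.02,0,0,0,0,0,70],
  ],
)

```text
time: 6.17
tool_pos: [0.5543, -0.2106, 0.0601]
ee_rot: [3.141, 0.006, 1.667]
wrist_force: [0.8, -8.5, -0.6]
width: 0.0702
finger_force: 4.3
```

```bash
python3 st.py
```

```text
6.1667 [ 0.5543 -0.2106  0.0601] [3.1407 0.0064 1.6672] blk [ 0.0037 -0.0369 -0.0026] [ 0.8 -8.5 -0.6] 0.07017963551240275
```

Emit:
servo_tool(
  plan=[
    [-0.08,0,0,0,0,0,70],
    [-0.18,0,0,0,0,0,70],
    [-0.18,0,0,0,0,0,70],
    [-0.18,0,-0.3,0,0,0,60],
    [-0.18,0,-0.6,0,0,0,50],
    [-0.18,0,-0.6,0,0,0,50],
  ],
)

```text
time: 6.67
tool_pos: [0.5588, -0.2266, 0.1262]
ee_rot: [3.132, 0.005, 1.667]
wrist_force: [1.0, -0.3, 1.1]
width: 0.0533
finger_force: 0.0
```

Emit:
servo_tool(
  plan=[
    [0.06,0.07,0,0,0,-0.075,50],
    [0.12,0.14,0,0,0,-0.15,50],
    [0.18,0.21,0,0,0,-0.225,50],
    [0.24,0.28,0,0,0,-0.3,50],
    [0.3,0.36,0,0,0,-0.375,50],
    [0.37,0.44,0,0,0,-0.45,50],
    [0.44,0.52,0,0,0,-0.525,50],
    [0.51,0.6,0,0,0,-0.6,50],
    [0.58,0.68,0,0,0,-0.675,50],
    [0.65,0.76,0,0,0,-0.75,50],
    [0.71,0.84,0,0,0,-0.825,50],
    [0.77,0.88,0,0,0,-0.9,50],
  ],
)

```text
time: 7.67
tool_pos: [0.6363, -0.1392, 0.1187]
ee_rot: [3.14, -0.001, 3.087]
wrist_force: [0.5, -0.3, 0.5]
width: 0.0501
finger_force: 0.0
```

Emit:
servo_tool(
  plan=[
    [0,0,0,0,0,-0.075,50],
    [0,0,0,0,0,-0.1,50],
    [0,0,0,0,0,-0.1,50],
  ],
)

```text
time: 7.92
tool_pos: [0.6357, -0.1396, 0.1188]
ee_rot: [3.14, -0.001, -3.044]
wrist_force: [-0.4, -1.3, -0.2]
width: 0.0499
finger_force: 0.0
```

```bash
python3 st.py
python3 - <<'E'
from h import *
o=robot.get_obs();np.save("wp.npy",np.r_[o["tool_pos"],o["ee_rot"]])
save("wrist","w3")
E
```

```text
7.9167 [ 0.6357 -0.1396  0.1188] [ 3.1401e+00 -8.0000e-04 -3.0442e+00] blk [ 0.0917  0.0258 -4.7139] [-0.4 -1.3 -0.2] 0.049877437264715885
```

View pics/w3.png

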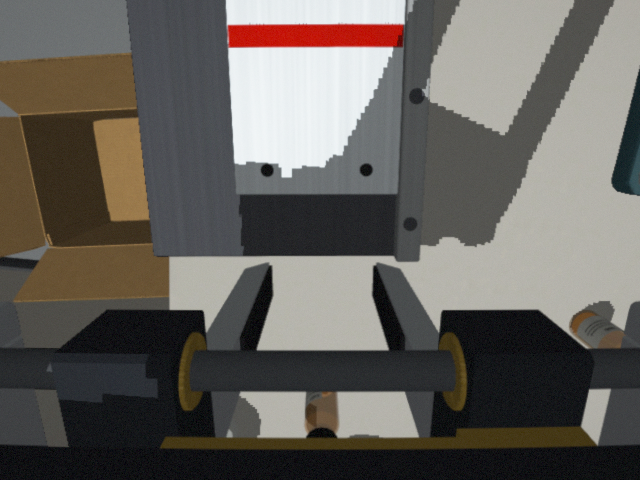

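The plate lies along the fence (cols 397–400), its far end is at row 194, and the block's far edge is at row 256. Both fingers are behind it.

Run:
```python
from h import *
wp=np.load("wp.npy");b=np.load("b.npy")
B=[[100,-87.5,40],[100,87.5,52],[100,72.5,52]]
print("pred block",wproj(place(b,B),wp).round(1))
bf,f=fit(B,[[153.5,256],[420,261],[398,261]],wp,b);print(bf,f)
p,f=fit([PL[1],PL[2],[-19,50,48],[-19,-50,48],[-31,50,48],[-31,-50,48]],[[397,194],[236,194],[402,47],[229,47],[403,25],[228,25]],wp,[.55,-.16,.097]);print(p,f,rel(p,b),rel(p,bf))
```

```text
pred block [[152.1 258.4]
 [420.3 263.5]
 [396.6 263.6]]
[ 0.54532711 -0.17401982  0.09958983] [-0.9  0.1  1.3 -0.  -0.4  0.1]
[ 0.53655149 -0.15309558  0.09720682] [ 0.7  0.7 -1.1  1.   2.3  0.2 -2.   0.4  2.2 -0.9 -2.1 -0.7] [-0.00830203  0.02213798 -0.00173224] [-0.00665174  0.02169308 -0.002383  ]
```

Emit:
servo_tool(
  plan=[
    [0,-0.03,0.25,0,0,0,50],
    [0,-0.03,0.42,0,0,0,50],
    [0,-0.03,0.53,0,0,0,50],
    [0,-0.03,0.58,0,0,0,50],
    [0,-0.03,0.58,0,0,0,50],
    [0,-0.03,0.58,0,0,0,50],
  ],
)

```text
time: 8.47
tool_pos: [0.6364, -0.1433, 0.0618]
ee_rot: [3.141, 0.0, -3.046]
wrist_force: [-0.4, 0.3, 0.5]
width: 0.0498
finger_force: 0.0
```

Emit:
servo_tool(
  plan=[
    [0.06,0,0,0,0,0,50],
    [0.12,0,0,0,0,0,50],
    [0.18,0,0,0,0,0,50],
    [0.22,0,0,0,0,0,50],
    [0.26,0,0,0,0,0,50],
    [0.3,0,0,0,0,0,50],
    [0.34,0,0,0,0,0,50],
    [0.38,0,0,0,0,0,50],
    [0.42,0,0,0,0,0,50],
    [0.46,0,0,0,0,0,50],
    [0.48,0,0,0,0,0,50],
    [0.48,0,0,0,0,0,50],
  ],
)

```text
time: 9.47
tool_pos: [0.5882, -0.1481, 0.0618]
ee_rot: [-3.141, 0.0, -3.045]
wrist_force: [2.1, 0.5, 1.1]
width: 0.0498
finger_force: 0.6
```

```bash
python3 st.py
```

```text
9.4667 [ 0.5882 -0.1481  0.0618] [-3.1415e+00  4.0000e-04 -3.0453e+00] blk [ 0.0435  0.0221 -4.715 ] [2.1 0.5 1.1] 0.04983376723199025
```

Moving smoothly. I'll push about 33 mm more, then look.

Emit:
servo_tool(
  plan=[
    [0.04,0,0.01,0,0,0,50],
    [0.08,0,0.01,0,0,0,50],
    [0.12,0,0.01,0,0,0,50],
    [0.16,0,0.01,0,0,0,50],
    [0.2,0,0.01,0,0,0,50],
    [0.24,0,0.01,0,0,0,50],
    [0.27,0,0.01,0,0,0,50],
    [0.3,0,0.01,0,0,0,50],
    [0.32,0,0.01,0,0,0,50],
    [0.33,0,0.01,0,0,0,50],
    [0.33,0,0.01,0,0,0,50],
  ],
)

```text
time: 10.38
tool_pos: [0.5551, -0.1511, 0.0604]
ee_rot: [3.141, -0.001, -3.045]
wrist_force: [1.6, 0.1, 1.2]
width: 0.05
finger_force: 0.7
```

```bash
python3 st.py
python3 - <<'E'
from h import *
o=robot.get_obs();np.save("wp.npy",np.r_[o["tool_pos"],o["ee_rot"]])
save("wrist","w4");save("top","t4")
E
```

```text
10.3833 [ 0.5551 -0.1511  0.0604] [ 3.1414e+00 -6.0000e-04 -3.0453e+00] blk [ 0.0104  0.0223 -4.715 ] [1.6 0.1 1.2] 0.050047529176850264
```

View pics/w4.png

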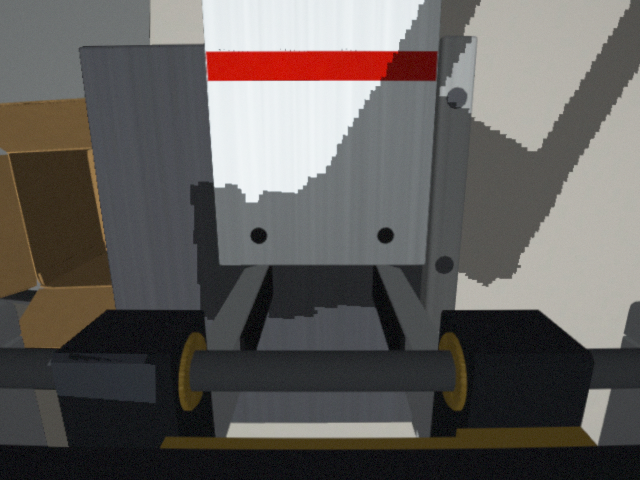

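The block's front edge is at row ~46 (cols 82–205), the band spans rows 51–80, and the plate is against the fence.

```bash
cat >> h.py <<'E'
def wat(uv,z,wp):
    p=robot.camera_params("wrist");T=np.eye(4);T[:3,:3]=Ro.from_euler("xyz",wp[3:]).as_matrix();T[:3,3]=wp[:3]
    M=T@np.array(p["tool_from_camera"])
    n=cv2.undistortPoints(np.array(uv,float).reshape(-1,1,2),np.array(p["camera_matrix"]),np.array(p["distortion"])).reshape(-1,2)
    r=np.c_[n,np.ones(len(n))]@M[:3,:3].T;c=M[:3,3]
    return c+r*((z-c[2])/r[:,2])[:,None]
def blk(P,b): return np.array([rel(np.r_[x[:2],0],b)[:2]*1000 for x in P]).round(1)
E
python3 - <<'E'
from h import *
wp=np.load("wp.npy");b=np.load("b.npy")
im=cv2.imread("pics/w4.png").astype(float)
g=im.mean(2)
for c in (100,130,160,190): print(c,"edge rows",np.round(g[38:54,c]).astype(int))
a=im[:,:,2]-im[:,:,1]
for c in (215,320,430):
    r=np.where(a[:,c]>50)[0];print(c,r.min(),r.max())
print("front edge",blk(wat([[85,47],[203,45.5]],.04,wp),b),"fence end",blk(wat([[442,37.5],[475,38]],.052,wp),b))
print("band",blk(wat([[207.5,66.5],[437,66]],.048,wp),b),"far",blk(wat([[219,265],[425,265]],.048,wp),b))
E
```

```text
100 edge rows [115 113 113 113 114 113 110  95  57  64  72  75  79  78  81  77]
130 edge rows [116 115 115 114 115 114 111  70  62  67  72  72  76  78  78  76]
160 edge rows [177 177 174 175 174 165 124  75  67  75  77  78  81  76  77  79]
190 edge rows [180 180 178 176 177 156 104  74  73  79  78  79  80  84  81  79]
215 51 80
320 51 80
430 52 79
front edge [[-99.5 -83.4]
 [-99.2 -30.4]] fence end [[-99.3  71.6]
 [-99.2  85.3]]
band [[-89.1 -26.7]
 [-89.   71.3]] far [[  0.2 -27.8]
 [  0.6  71.5]]
```

Emit:
servo_tool(
  plan=[
    [0.02,0,0,0,0,0,50],
    [0.04,0,0,0,0,0,50],
    [0.06,0,0,0,0,0,50],
    [0.08,0,0,0,0,0,50],
    [0.09,0,0,0,0,0,50],
    [0.1,0,0,0,0,0,50],
    [0.1,0,0,0,0,0,50],
  ],
)

```text
time: 11.07
tool_pos: [0.545, -0.152, 0.0602]
ee_rot: [3.141, -0.001, -3.045]
wrist_force: [0.7, -0.3, -1.3]
width: 0.05
finger_force: 0.3
```

```bash
python3 st.py
python3 - <<'E'
from h import *
o=robot.get_obs();np.save("wp.npy",np.r_[o["tool_pos"],o["ee_rot"]])
save("wrist","w5")
E
```

```text
11.0667 [ 0.545  -0.152   0.0602] [ 3.1412e+00 -1.0000e-03 -3.0453e+00] blk [ 2.0000e-04  2.2400e-02 -4.7151e+00] [ 0.7 -0.3 -1.3] 0.04998640478624178
```

View pics/w5.png

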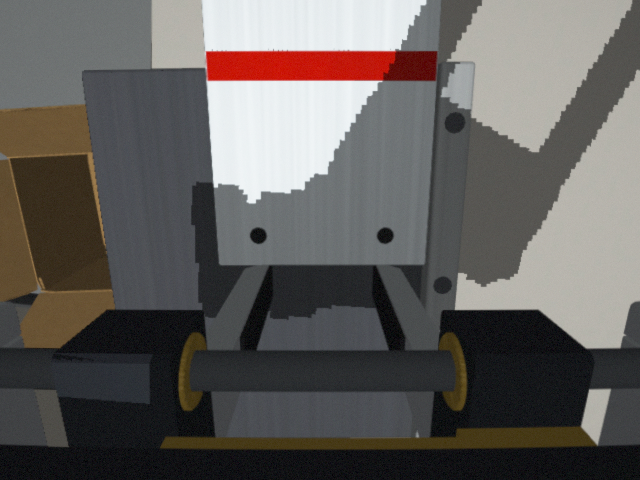

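Run:
```python
from h import *
wp=np.load("wp.npy");b=np.load("b.npy")
im=cv2.imread("pics/w5.png").astype(float);g=im.mean(2)
for c in (100,130,160,190): print(c,np.round(g[64:76,c]).astype(int))
a=im[:,:,2]-im[:,:,1]
for c in (215,320,430):
    r=np.where(a[:,c]>50)[0];print(c,r.min(),r.max())
for r in (65,140,180,230,255): print(r,np.round(g[r,418:450]).astype(int))
print("front edge",blk(wat([[88,70.5],[203,69.3]],.04,wp),b),"fence end",blk(wat([[440,62],[474,62]],.052,wp),b))
print("band",blk(wat([[207.5,66.0],[437,66]],.048,wp),b),"far",blk(wat([[219,265],[425,265]],.048,wp),b))
```

```text
100 [114 115 115 115 112 106  69  65  73  76  82  77]
130 [115 116 116 116 112  92  66  67  74  79  76  76]
160 [177 178 177 172 121  75  66  75  78  78  78  80]
190 [179 178 177 159  83  68  73  80  79  81  80  81]
215 51 80
320 51 80
430 51 79
65 [31 41 32 39 34 39 31 33 39 34 37 37 44 41 40 41 40 44 69 83 60 54 59 66
 74 83 83 82 81 82 82 78]
140 [119 117 117 113 109 109 116 113 116 112 113 114 115 112 102  69  51  56
  67  69  77  83  82  85  85  83  81  76  78  79  82  75]
180 [112 112 111 111 115 113 114 113 115 115 117 108  80  56  55  62  71  77
  82  84  82  85  83  83  80  82  79  76  81  76  82  80]
230 [108 109 110 115 114 115 113 114  99  75  58  56  64  76  75  82  83  83
  84  82  82  80  82  81  76  81  81  81  78  81  81  79]
255 [113 115 115 114 114 113 115  85  61  59  60  69  77  80  85  84  80  83
  85  82  84  78  78  81  80  83  81  82  81  80  83  80]
front edge [[-99.7 -83.3]
 [-99.4 -30.9]] fence end [[-100.    71.4]
 [-100.1   85.6]]
band [[-99.5 -26.6]
 [-99.1  71.4]] far [[-10.  -27.7]
 [ -9.6  71.5]]
```

Band and edge agree within about 0.3 mm. I'll back off, then press once more, gently, from the right to be sure it is flush.

Emit:
servo_tool(
  plan=[
    [-0.1,0,0,0,0,0,50],
    [-0.2,0,0,0,0,0,50],
    [-0.2,0,0,0,0,0,50],
    [-0.2,0,-0.3,0,0,0,60],
    [-0.2,0,-0.6,0,0,0,70],
    [-0.2,0,-0.6,0,0,0,70],
  ],
)

```text
time: 11.62
tool_pos: [0.5692, -0.1513, 0.1272]
ee_rot: [-3.137, 0.01, -3.045]
wrist_force: [0.8, -0.0, 1.5]
width: 0.0665
finger_force: 0.0
```

Emit:
servo_tool(
  plan=[
    [0.08,-0.07,0,0,0,0.075,70],
    [0.16,-0.14,0,0,0,0.15,70],
    [0.24,-0.21,0,0,0,0.225,70],
    [0.32,-0.28,0,0,0,0.3,70],
    [0.4,-0.36,0,0,0,0.375,70],
    [0.48,-0.44,0,0,0,0.45,70],
    [0.56,-0.52,0,0,0,0.525,70],
    [0.64,-0.6,0,0,0,0.6,70],
    [0.72,-0.68,0,0,0,0.675,70],
    [0.8,-0.76,0,0,0,0.75,70],
    [0.88,-0.82,0,0,0,0.825,70],
    [0.95,-0.82,0,0,0,0.9,70],
  ],
)

```text
time: 12.62
tool_pos: [0.4785, -0.242, 0.12]
ee_rot: [-3.141, 0.0, 1.818]
wrist_force: [-0.4, -0.6, 0.4]
width: 0.0698
finger_force: 0.0
```

Emit:
servo_tool(
  plan=[
    [0,0,0,0,0,0.075,70],
    [0,0,0,0,0,0.1,70],
    [0,0,0,0,0,0.1,70],
  ],
)

```text
time: 12.87
tool_pos: [0.4788, -0.241, 0.1201]
ee_rot: [-3.141, -0.0, 1.667]
wrist_force: [0.5, 1.1, -0.2]
width: 0.07
finger_force: 0.0
```

```bash
python3 st.py
```

```text
12.8667 [ 0.4788 -0.241   0.1201] [-3.1412e+00 -3.0000e-04  1.6666e+00] blk [-0.0744 -0.0596 -0.0032] [ 0.5  1.1 -0.2] 0.06995567215055838
```

Emit:
servo_tool(
  plan=[
    [0,0,0.25,0,0,0,70],
    [0,0,0.45,0,0,0,70],
    [0,0,0.55,0,0,0,70],
    [0,0,0.59,0,0,0,70],
    [0,0,0.59,0,0,0,70],
    [0,0,0.59,0,0,0,70],
  ],
)

```text
time: 13.37
tool_pos: [0.4794, -0.2412, 0.0621]
ee_rot: [3.141, 0.001, 1.668]
wrist_force: [0.5, -0.4, -0.4]
width: 0.0702
finger_force: 0.0
```

Emit:
servo_tool(
  plan=[
    [0.05,0,0,0,0,0,70],
    [0.1,0,0,0,0,0,70],
    [0.15,0,0,0,0,0,70],
    [0.19,0,0,0,0,0,70],
    [0.21,0,0,0,0,0,70],
    [0.22,0,0,0,0,0,70],
    [0.23,0,0,0,0,0,70],
    [0.23,0,0,0,0,0,70],
  ],
)

```text
time: 14.03
tool_pos: [0.4768, -0.2187, 0.0618]
ee_rot: [3.141, 0.002, 1.667]
wrist_force: [0.0, -2.6, 0.8]
width: 0.07
finger_force: 1.0
```

```bash
python3 st.py
```

```text
14.0333 [ 0.4768 -0.2187  0.0618] [3.1410e+00 1.7000e-03 1.6673e+00] blk [-0.0742 -0.0372 -0.0024] [ 0.  -2.6  0.8] 0.06998543222920024
```

Emit:
servo_tool(
  plan=[
    [0.01,0,0,0,0,0,70],
    [0.02,0,0,0,0,0,70],
    [0.02,0,0,0,0,0,70],
  ],
)

```text
time: 14.28
tool_pos: [0.477, -0.2183, 0.062]
ee_rot: [3.14, 0.005, 1.667]
wrist_force: [1.2, -6.6, -1.1]
width: 0.0705
finger_force: 3.2
```

Emit:
servo_tool(
  plan=[
    [0.01,0,0,0,0,0,70],
    [0.02,0,0,0,0,0,70],
    [0.02,0,0,0,0,0,70],
  ],
)

```text
time: 14.53
tool_pos: [0.477, -0.2181, 0.0624]
ee_rot: [3.14, 0.009, 1.667]
wrist_force: [0.8, -9.8, -1.2]
width: 0.0699
finger_force: 5.0
```

Emit:
servo_tool(
  plan=[
    [-0.1,0,0,0,0,0,70],
    [-0.2,0,0,0,0,0,70],
    [-0.3,0,0,0,0,0,70],
    [-0.3,0,-0.4,0,0,0,70],
    [-0.3,0,-0.7,0,0,0,70],
    [-0.3,0,-1,0,0,0,70],
    [-0.3,0,-1,0,0,0,70],
    [-0.3,0,-1,0,0,0,70],
  ],
)

```text
time: 15.2
tool_pos: [0.4802, -0.2449, 0.1636]
ee_rot: [3.138, 0.002, 1.667]
wrist_force: [-0.1, -0.4, -0.2]
width: 0.0701
finger_force: 0.0
```

```bash
python3 st.py
python3 - <<'E'
from h import *
o=robot.get_obs();np.save("wp.npy",np.r_[o["tool_pos"],o["ee_rot"]])
save("wrist","w6")
E
```

```text
15.2 [ 0.4802 -0.2449  0.1636] [3.1379e+00 1.9000e-03 1.6668e+00] blk [-0.0734 -0.0637 -0.0029] [-0.1 -0.4 -0.2] 0.07012599275196829
```

View pics/w6.png

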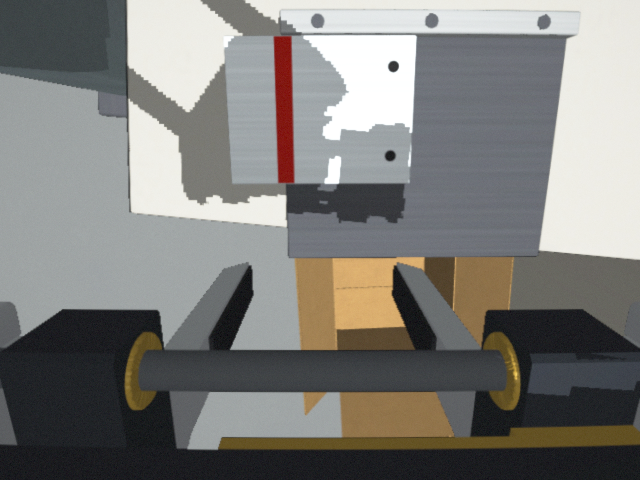

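The plate is flush with the fence. The block's front edge (col ~287) emerges under the middle of the band (cols 278–294), and the robot touches nothing.

```bash
python3 -c "
from bench import robot
print(robot.close_job())"
```

```text
the job is handed in; nothing more can be done
None
```

I handed the job in: the plate lies flush against the fence, and the block's front edge runs under the middle of the red band (within about 0.3 mm by the wrist camera), with the robot clear and about 15 of the 64 s used.

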